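# Release round rolls from a lever-lid feeder

### The job

Of the two roll feeders on the bench, use the one that holds the round rolls: press its lever right down so that its linked lid is fully up, and keep it down until all three round rolls have run out into its catch tray. Then ease the lever back up slowly, staying on it until the lid is shut, so that the lid does not slam. Work the lid only by its lever, leave the other feeder shut, do not touch the round rolls, and leave the other things on the bench where they are.

Things in the scene. Friction and masses are not known exactly. Their poses are not given: they have to be found in the camera images.
- feeder_round: Steel feeder holding the three round rolls, fixed. Origin on the bench under its hopper; +x runs from the operator's (robot's) side to the outlet, z up. Open-topped hopper x -125 to 60 mm, 96 wide, 170 high. Lever shaft x -100, z 205; lid hinge x 55, z 150; crank and pull rod on the +y side, to y 70, z 260. Catch tray beyond the outlet: x 122 to 326, y -65 to 65, walls 65 high.
- feeder_round_pad (a point): Centre of the top face of the press pad at the operator's end of the round-roll feeder's lever: a flat black rubber-faced pad 40 x 34 mm, nothing beside or under it. At rest 232 mm above the bench and 222 mm from the feeder's origin towards -x; fully pressed 62 mm lower at about the same x (swings 3 mm further out in between). It turns about the lever shaft, 125 mm away.
- feeder_round_lever (a joint): Lever angle, rad: 0 at rest (pad up, tilted 10 degrees up towards the operator), 0.5 at the stop, pad fully down (tilted 19 degrees the other way). Pressing takes about 2 to 6 N. A return spring and the lid's weight drive it back: let go when down, it snaps back in about 0.2 s and the lid slams.
- feeder_round_lid (a joint): Lid angle, rad: 0 shut (the lid, a steel flap 105 x 84 mm, slopes 55 degrees down over the outlet), about 1.17 fully up. Tied to the lever by the pull rod, it turns about 2.3 times as far as the lever.
- roll1: Round bread roll, a ball of 62 mm diameter, 55 g, origin at its centre. Starts in the hopper of feeder_round, number 1 of three from the lid; it rolls out by itself when the lid is up. Once in the catch tray its centre is 36 to 58 mm above the bench and 155 to 293 mm from the feeder's origin along +x (tray floor slopes down a little to +x).
- roll2: Round bread roll, a ball of 62 mm diameter, 55 g, origin at its centre. Starts in the hopper of feeder_round, number 2 of three from the lid; it rolls out by itself when the lid is up. Once in the catch tray its centre is 36 to 58 mm above the bench and 155 to 293 mm from the feeder's origin along +x (tray floor slopes down a little to +x).
- roll3: Round bread roll, a ball of 62 mm diameter, 55 g, origin at its centre. Starts in the hopper of feeder_round, number 3 of three from the lid; it rolls out by itself when the lid is up. Once in the catch tray its centre is 36 to 58 mm above the bench and 155 to 293 mm from the feeder's origin along +x (tray floor slopes down a little to +x).
- feeder_finger: Feeder of the same make and size as feeder_round, same axes, but holding three long finger rolls (48 x 80 mm, lying across the hopper); fixed. To be left shut.
- feeder_finger_lid (a joint): Lid angle of the finger-roll feeder, rad: 0 shut; must stay shut.
- tub: White lidded plastic tub with a yellow band, 200 mm across, 190 mm high, origin at its foot; leave alone.
- tumbler: Green tumbler with black lid, 78 mm across, 127 mm high, origin at its foot; leave alone.
- scraper: Bench scraper lying flat: steel blade 110 x 150 mm with white grip along one long side, 16 mm high; origin on the bench under its middle; leave alone.
- tin1: Gold loaf mould, 78 x 148 mm, 47 mm high, long side along its y axis, origin at its foot; leave alone.
- tin2: Gold loaf mould, 78 x 148 mm, 47 mm high, long side along its y axis, origin at its foot; leave alone.
- dredger: Aluminium flour dredger, 71 mm across, 117 mm high, handle on its +y side, origin at its foot; leave alone.
- brush: Pastry brush lying flat, 220 mm long along its x axis, origin on the bench under its middle; leave alone.

How it is judged:
On the way:
1. the lid is fully up and all three round rolls have run out into the catch tray (value of joint feeder_round_lid above 1.05 rad and x of roll1 in the frame of feeder_round between 0.14 and 0.325 m and z of each of roll1, roll2, roll3 in the frame of feeder_round below 0.07 m and y of roll1 in the frame of feeder_round between -0.065 and 0.065 m and x of roll2 in the frame of feeder_round between 0.14 and 0.325 m and y of roll2 in the frame of feeder_round between -0.065 and 0.065 m and x of roll3 in the frame of feeder_round between 0.14 and 0.325 m and y of roll3 in the frame of feeder_round between -0.065 and 0.065 m), for 0.2 s.
At the end, for the whole second after the job is handed in: The round-roll feeder's lid is shut (within 0.06 rad) and all three round rolls lie still (under 0.05 m/s) in its catch tray; the other feeder is shut (value of joint each of feeder_round_lid, feeder_finger_lid below 0.06 rad and x of roll1 in the frame of feeder_round between 0.14 and 0.325 m and z of each of roll1, roll2, roll3 in the frame of feeder_round below 0.07 m and y of roll1 in the frame of feeder_round between -0.065 and 0.065 m and x of roll2 in the frame of feeder_round between 0.14 and 0.325 m and y of roll2 in the frame of feeder_round between -0.065 and 0.065 m and x of roll3 in the frame of feeder_round between 0.14 and 0.325 m and y of roll3 in the frame of feeder_round between -0.065 and 0.065 m and linear speed of each of roll1, roll2, roll3 below 0.05 m/s); the robot touches nothing.
It fails at once if the lid slams: it closes faster than 2.5 rad/s (its edge at 0.26 m/s) (velocity of joint feeder_round_lid below -2.5 rad/s).
It fails at once if the other feeder's lid is opened (value of joint feeder_finger_lid above 0.12 rad).
It fails at once if the robot touches a round roll, or a roll is lifted or leaves its feeder (contact force between any of the fingers, the arm and roll1 above 0.3 N or contact force between any of the fingers, the arm and roll2 above 0.3 N or contact force between any of the fingers, the arm and roll3 above 0.3 N or height (world z) of any of roll1, roll2, roll3 above 0.19 m or horizontal distance between any of roll1, roll2, roll3 and feeder_round above 0.36 m).
It fails at once if the lid is worked by hand instead of by its lever (contact force between any of the fingers, the arm and feeder_round_lid above 1 N).
It fails at once if a bystander is lifted or shifted by more than 20 mm (distance of any of tub, tumbler, scraper, tin1, tin2, dredger, brush from where it was at the start of the episode above 0.02 m).
It also fails if it takes over 38 s, if anything falls off the work surface, if the arm or the gripper's body presses on something with over 40 N, if the wrist force passes 120 N, or if a joint passes its speed limit or range.

### The arm

A 6-joint arm with a two-finger parallel gripper is mounted at the origin on the work surface. World frame = base frame: x ahead of the robot, y to its left, z up, the work surface at z = 0. Lengths are in m, angles in rad, forces in N, time in s.
With the tool pointing down it reaches from about 0.35 to 0.775 m from the base axis. Payload 5.5 kg.
Tool frame: the origin (TCP) lies midway between the tips of the shut fingers; the grasp point (between the pads) lies 19 mm behind it; z points along the fingers, y is the direction in which the jaws open and shut (so a half turn about z gives the same grasp; the last joint's range is limited). The gripper opens to 85 mm and grips with 20 to 120 N. Pads are 22 mm wide; open, the fingers measure 114 mm over their backs; the gripper's body (76 mm by 85 mm) begins 54 mm behind the grasp point. The pads swing forward as they close: fully open they stand 13 mm farther back than shut.
Start: joints at [-1.403, 0.313, 0.046, 1.304, 0, 1.431], TCP at [0.174, -0.548, 0.231] pointing down, gripper open.
Joint ranges: [-2.76, 2.76], [-0.86, 1.69], [-1.03, 1.26], [-2.2, 2.34], [-1.47, 1.5], [-3.14, 3.14]. Speed limits (rad/s): [2.57, 2.57, 3.14, 3.14, 3.14, 3.14].

### API

Orientations are given as a 3x3 rotation matrix whose columns are the frame's x, y, z axes.
In Python, from plant import * gives the robot as it stands. The module is installed in compiled form; this text tells all that it offers. Calls block until the motion is done:
- reach(position, orientation): joint-space move of the TCP to a pose.
- servo_line(position, rotation=None, vel=0.15, contact_N=None): straight line of the TCP; rotation=None keeps the orientation; vel is the mean speed in m/s. With contact_N (N) it stops when the force on the tool has changed by that much, and returns True; else False.
- move_joints(angles): joint-space move.
- let_go() and close(): open the fingers fully, or close them until they stop; the grip force is fixed at half the most.
- wait(seconds).
- solve_ik(position, orientation): joint angles nearest the present ones, or None.
- sense(): the state.
- read_camera(name): name is "scene" or "side" or "wrist"; returns a dict with "image" (420x560x3 uint8, red, green, blue), "camera_matrix" (3x3 intrinsics, pixels), "eye" and "attitude" of the camera in the world; the wrist camera has in their place "mount" (4x4, takes a point from camera to tool coordinates, whose origin is the TCP and whose axes are the flange's). Camera axes: x right, y down, z forward; pixel columns grow to the right and rows downward; lengths in m; the calibration is good to about 2 mm. The wrist camera is an equidistant fisheye: a pixel r from the principal point sees the ray r / f radians off the axis. A picture is of the moment at which its call begins: read the wrist's pose just before it. There is no depth.
A pose or a line that the arm cannot do raises Unreachable and nothing moves.
- sign_off(): hands the job in, once; it reports no verdict.
The state is a dict: "time_s": time; "joints": joint angles; "qvel": joint speeds; "tau": joint torques, N m; "position": TCP position; "ee_rot": TCP orientation; "force": force on the tool from outside, world axes, zero at the start; "wrist_torque": the same for the moment, N m; "grip_width": finger opening in m.
Only numpy, scipy, OpenCV 4.12 (cv2) and the standard library are available. Lean on these libraries where they do the work, as an engineer would, in place of code of your own. Each camera call takes 0.05 s, during which the arm holds its last target. There are 200 camera calls.

## Working session

There is one attempt and no reset: what is moved stays moved. The work goes in short steps, each a Python script; the robot and the scene stay as the last script left them, time stands still between calls to the robot, and variables do not carry over. Pictures are saved under pics/ and viewed, about 8 in all and at most 12, crops included, and the job is handed in when it is done.

```bash
mkdir -p pics; python3 - <<'E'
from plant import *
import cv2,numpy as np
for n in("scene","side","wrist"):
    s=sense(); c=read_camera(n); cv2.imwrite(f"pics/{n}0.png",c["image"][:,:,::-1])
    np.savez(f"pics/{n}0.npz",**{k:np.array(v) for k,v in c.items()},pos=s["position"],rot=s["ee_rot"])
    print(n,{k:np.round(v,3).tolist() for k,v in c.items() if k!="image"})
print(sense())
E
```

```text
scene {'camera_matrix': [[453.428, 0.0, 270.305], [0.0, 453.428, 204.377], [0.0, 0.0, 1.0]], 'eye': [0.908, -0.618, 1.296], 'attitude': [[0.878, 0.406, -0.255], [0.479, -0.726, 0.494], [0.016, -0.555, -0.831]]}
side {'camera_matrix': [[478.343, 0.0, 285.874], [0.0, 478.343, 210.138], [0.0, 0.0, 1.0]], 'eye': [-0.009, -1.233, 1.199], 'attitude': [[0.911, -0.255, 0.323], [-0.411, -0.536, 0.737], [-0.015, -0.805, -0.594]]}
wrist {'camera_matrix': [[325.192, 0.0, 280.023], [0.0, 325.192, 213.232], [0.0, 0.0, 1.0]], 'mount': [[0.001, -0.961, -0.278, 0.072], [1.0, 0.001, 0.001, 0.0], [-0.001, -0.278, 0.961, -0.142], [0.0, 0.0, 0.0, 1.0]]}
{'time_s': 0.15, 'joints': array([-1.40259786e+00,  3.13848126e-01,  4.52369480e-02,  1.30361191e+00,
       -1.46545118e-05,  1.43121740e+00]), 'qvel': array([-7.20318915e-04, -1.27096031e-03,  2.79236621e-03, -2.15417687e-05,
        1.11668246e-03,  3.21966975e-04]), 'tau': array([ 2.37882297e-03, -4.81065953e+01,  2.98815322e+01,  1.39808119e-02,
       -6.63998503e-05, -2.99294712e-06]), 'position': array([ 0.17412344, -0.54759283,  0.23060099]), 'ee_rot': array([[ 9.53009263e-01,  3.02941050e-01, -2.53296997e-04],
       [ 3.02941100e-01, -9.53008247e-01,  1.40417444e-03],
       [ 1.83987954e-04, -1.41492532e-03, -9.99998982e-01]]), 'force': array([0.52906572, 0.45136879, 0.29351466]), 'wrist_torque': array([ 0.02587633,  0.03234687, -0.05386319]), 'grip_width': 0.08581004397334542}
```

View pics/scene0.png

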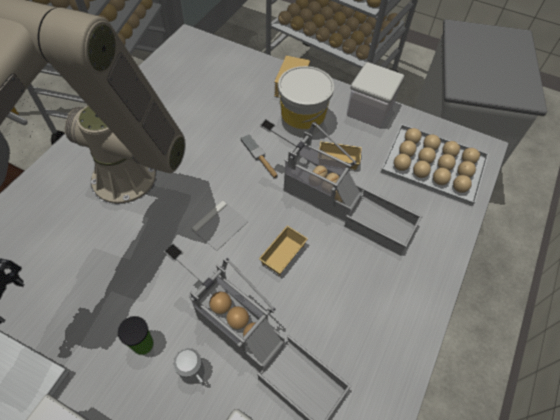

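View pics/side0.png

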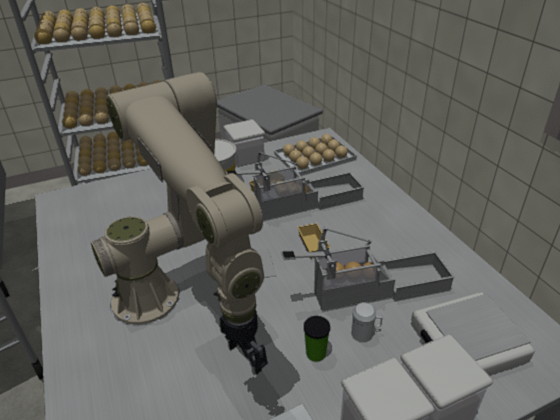

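The scene view shows two feeders: a near one with its pad at about (174,252) and rolls at (220,303) and (237,317), and a far one with its pad at (267,125) and rolls at (322,173). I'll zoom in on both hoppers to identify the rolls, and detect the pads.

```bash
cat > h.py <<'E'
import numpy as np,cv2
def load(n): return np.load(f"pics/{n}.npz")
def ray(c,u,v):
    K=c["camera_matrix"]; d=np.array([(u-K[0,2])/K[0,0],(v-K[1,2])/K[1,1],1.]); d=c["attitude"]@d; return c["eye"],d/np.linalg.norm(d)
def plane(c,u,v,z):
    e,d=ray(c,u,v); return e+d*(z-e[2])/d[2]
def tri(a,b):
    A=np.zeros((3,3));r=np.zeros(3)
    for e,d in(a,b):
        P=np.eye(3)-np.outer(d,d);A+=P;r+=P@e
    p=np.linalg.solve(A,r); return p,[float(np.linalg.norm((np.eye(3)-np.outer(d,d))@(p-e))) for e,d in(a,b)]
def proj(c,p):
    q=c["camera_matrix"]@(c["attitude"].T@(np.array(p)-c["eye"])); return q[:2]/q[2]
E
python3 - <<'E'
from h import *
a=load("scene0");b=load("side0")
def darks(c,box):
    x0,y0,x1,y1=box; g=c["image"][y0:y1,x0:x1].max(2); n,l,s,ce=cv2.connectedComponentsWithStats((g<45).astype(np.uint8))
    return [(s[i,4],np.round(ce[i]+[x0,y0],1).tolist()) for i in range(1,n) if s[i,4]>15]
for c,B in((a,[(155,235,195,270),(250,110,285,140)]),(b,[(275,240,305,265)])):
    for x in B: print(x,darks(c,x))
def crop(c,x,y,w,h): return cv2.resize(c["image"][y:y+h,x:x+w,::-1],(400,300),interpolation=cv2.INTER_CUBIC)
cv2.imwrite("pics/z.png",np.vstack([np.hstack([crop(a,155,235,200,150),crop(a,250,105,180,135)]),np.hstack([crop(b,270,220,190,142),crop(b,225,140,140,105)])]))
E
```

```text
(155, 235, 195, 270) [(np.int32(102), [173.1, 251.4])]
(250, 110, 285, 140) [(np.int32(48), [267.2, 124.7])]
(275, 240, 305, 265) [(np.int32(53), [288.3, 254.1])]
```

View pics/z.png

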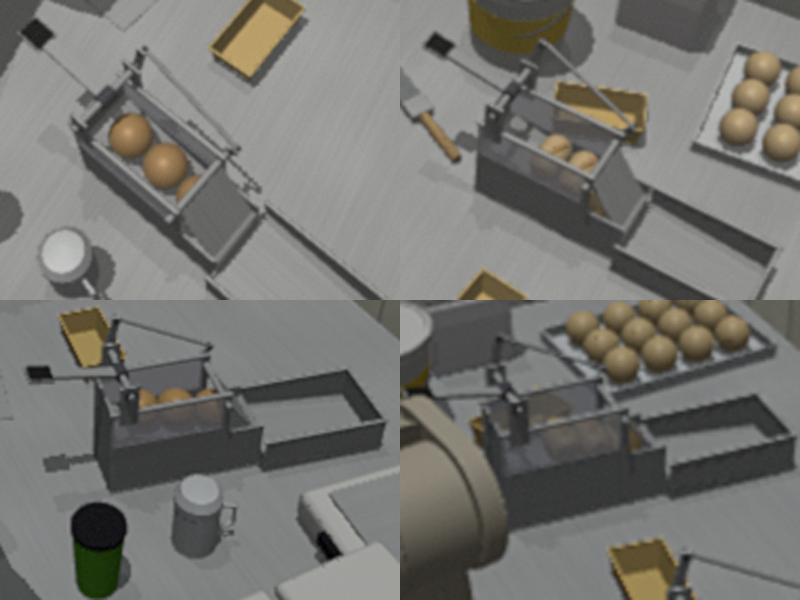

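The near feeder holds smooth round rolls that fill the hopper. The far one holds slashed finger rolls with empty space behind them. Next I'll triangulate the near pad and get the axis direction from the tray's end corners in the side view, about (434,255) and (452,276).

```bash
python3 - <<'E'
from h import *
from plant import solve_ik
a=load("scene0");b=load("side0")
p,r=tri(ray(a,173.1,251.4),ray(b,288.3,254.1)); print("pad",p,r)
print("plane .232",plane(a,173.1,251.4,.229),plane(b,288.3,254.1,.229))
c1=plane(b,433.9,254.6,.065);c2=plane(b,451.9,276,.065);m=(c1+c2)/2
print("tray corners",c1,c2,np.linalg.norm(c1-c2),"pad-m",np.linalg.norm((m-p)[:2]))
d=(m-p)[:2];d/=np.linalg.norm(d);th=np.arctan2(d[1],d[0]);w=(c1-c2)[:2];print("yaw",np.degrees(th),"from width",np.degrees(np.arctan2(w[1],w[0]))-90)
o=p[:2]+.222*d;R=np.array([[d[0],-d[1],0],[d[1],d[0],0],[0,0,1]])
P=lambda x,y,z:R@[x,y,z]+[*o,0]
print("origin",o)
im={ 'a':a["image"][:,:,::-1].copy(),'b':b["image"][:,:,::-1].copy()}
for k,c in(('a',a),('b',b)):
    for q in[(-.222,0,.232),(-.125,.048,.17),(-.125,-.048,.17),(.06,.048,.17),(.06,-.048,.17),(.326,.065,.065),(.326,-.065,.065),(.122,.065,.065),(-.1,.07,.26),(-.125,-.048,0),(.06,-.048,0)]:
        cv2.circle(im[k],tuple(int(round(v)) for v in proj(c,P(*q))),1,(0,0,255),-1)
f=lambda i,x,y:cv2.resize(i[y:y+190,x:x+200],(400,380),interpolation=cv2.INTER_NEAREST)
cv2.imwrite("pics/chk.png",np.hstack([f(im['a'],155,230),f(im['b'],270,200)]))
E
```

```text
pad [ 0.43055109 -0.24110998  0.23347131] [0.00041188499469276034, 0.0004118849946926853]
plane .232 [ 0.42884884 -0.23988723  0.229     ] [ 0.43246152 -0.23602188  0.229     ]
tray corners [ 0.96980952 -0.28884245  0.065     ] [ 0.95590644 -0.40052775  0.065     ] 0.11254732522214797 pad-m 0.5422899897988561
yaw -11.010904589678637 from width -7.095928038376627
origin [ 0.64846426 -0.28351105]
```

View pics/chk.png

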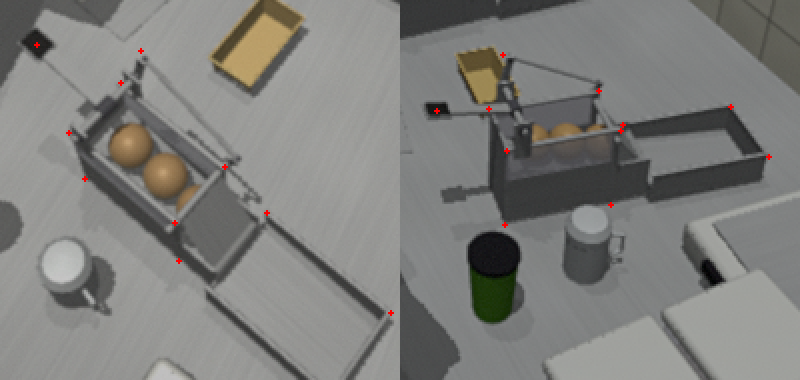

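The pose agrees with the pad height, tray corners and hopper. Now I'll close the fingers, move above the pad, and touch it lightly.

```bash
cat > c.py <<'E'
import numpy as np
th=np.radians(-10.7); X=np.array([np.cos(th),np.sin(th),0]); Z=np.array([0,0,-1.])
PAD=np.array([.4306,-.2411])
def rot(s): x=s*X; return np.column_stack([x,np.cross(Z,x),Z])
def at(z): return np.array([*PAD,z])
E
python3 - <<'E'
from plant import *; from c import *
s=sense(); 
for k in(-1,1): q=solve_ik(at(.30),rot(k)); q2=solve_ik(at(.165),rot(k)); print(k,np.round(q,2) if q is not None else q,np.round(q2,2) if q2 is not None else q2)
R=rot(-1) if solve_ik(at(.165),rot(-1)) is not None else rot(1)
close(); servo_line(s["position"]+[0,0,.09],vel=.2); print(sense()["time_s"])
reach(at(.30),R); s=sense(); print(s["time_s"],s["position"],s["force"],s["grip_width"])
print(servo_line(at(.215),vel=.04,contact_N=1.5)); s=sense(); print(s["time_s"],s["position"],s["force"])
E
```

```text
-1 [-0.67  0.14 -0.01  1.42  0.   -0.49] [-0.67  0.19 -0.28  1.1   0.   -0.49]
1 [-0.67  0.14 -0.01  1.42  0.    2.66] [-0.67  0.19 -0.28  1.1   0.    2.66]
1.5167
3.1917 [ 0.43037029 -0.24141738  0.29953476] [-0.6644615   0.11066938 -0.0310203 ] 6.569077568909162e-05
True
4.7583 [ 0.43004978 -0.2407443   0.22845347] [-0.60242328 -0.42164703  0.30478064]
```

Contact came at about the expected height (0.228 to 0.234). Now pressing down to the stop.

```bash
python3 - <<'E'
from plant import *; from c import *
import cv2
for z in (.215,.20,.185,.176):
    h=servo_line(at(z),vel=.04,contact_N=14); s=sense(); print(z,h,s["time_s"],s["position"].round(4),s["force"].round(2))
    if h: break
h=h or servo_line(at(.160),vel=.02,contact_N=12); s=sense(); print(h,s["time_s"],s["position"].round(4),s["force"].round(2))
wait(1.5); s=sense(); print(s["time_s"],s["position"].round(4),s["force"].round(2))
a=read_camera("scene")["image"];b=read_camera("side")["image"]
f=lambda i,x,y:cv2.resize(i[y:y+190,x:x+200,::-1],(400,380),interpolation=cv2.INTER_CUBIC)
cv2.imwrite("pics/down.png",np.hstack([f(a,155,230),f(b,270,200)]))
E
```

```text
0.215 False 5.25 [ 0.4306 -0.2409  0.2145] [-0.54  1.15 -0.29]
0.2 False 5.775 [ 0.4308 -0.2412  0.2002] [ 0.32 -0.1   3.91]
0.185 False 6.3 [ 0.431  -0.2413  0.1854] [ 1.06 -0.84  4.01]
0.176 False 6.675 [ 0.4307 -0.2413  0.1764] [1.66 0.05 5.39]
True 7.2 [ 0.4315 -0.2416  0.1696] [-3.7   1.98 12.09]
8.7 [ 0.4315 -0.2416  0.1697] [-2.53  1.42 10.66]
```

View pics/down.png

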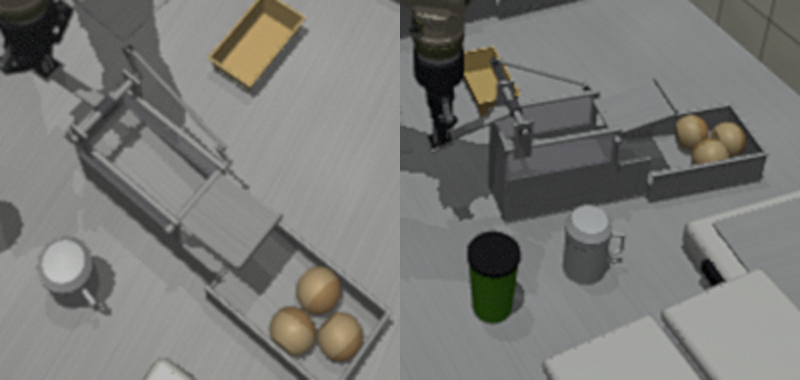

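All three rolls are in the tray, the hopper is empty, the lid is fully up, and the lever is at its stop (force rose from 5 to 12 N at z=0.170). Now easing it back up.

```bash
python3 - <<'E'
from plant import *; from c import *
import cv2
wait(.5)
for z in (.185,.20,.215,.225,.235,.245):
    servo_line(at(z),vel=.018); s=sense(); print(z,s["time_s"],s["position"].round(4),s["force"].round(2))
servo_line(at(.32),vel=.1); wait(.5); s=sense(); print(s["time_s"],s["position"].round(4),s["force"].round(2))
a=read_camera("scene")["image"];b=read_camera("side")["image"]
cv2.imwrite("pics/end.png",np.hstack([cv2.resize(i[100:400,150:500,::-1],(400,343),interpolation=cv2.INTER_CUBIC) for i in(a,b)]))
E
```

```text
0.185 10.3667 [ 0.4306 -0.241   0.1849] [-3.53  0.35  3.89]
0.2 11.35 [ 0.4309 -0.2412  0.2   ] [-1.13  1.    4.91]
0.215 12.3333 [ 0.4311 -0.2413  0.2151] [1.7  0.3  3.65]
0.225 13.0417 [ 0.4306 -0.2411  0.225 ] [ 1.77 -0.22  2.62]
0.235 13.75 [ 0.4303 -0.2409  0.2348] [ 0.77 -0.74  0.37]
0.245 14.4583 [ 0.4306 -0.2411  0.245 ] [-0.25 -0.2   0.19]
15.8583 [ 0.4306 -0.2411  0.3199] [ 1.08 -0.    0.78]
```

View pics/end.png

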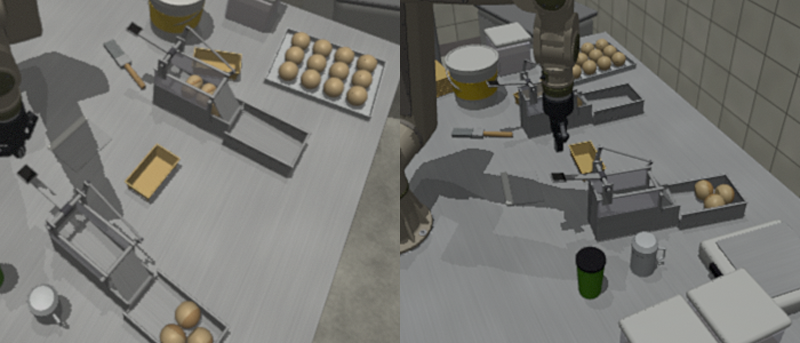

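The round feeder's lid is shut and its pad is back up. The three rolls lie in the tray, the other feeder is shut, the bystanders look unmoved and the gripper is clear.

```bash
python3 -c "
from plant import *
print(sign_off())"
```

```text
the job is handed in; nothing more can be done
None
```

I pressed the round-roll feeder's lever down to its stop with closed fingers and held it for about 2 s. Then I eased it up at 18 mm/s, staying in contact until the lid was shut, and handed the job in. The last robot time I read was 15.9 s, against the 38 s limit.

**Last checks:**
- **Lever stop:** the force rose from about 5 N to 12 N at a height of 0.170 m, which matches the full travel given.
- **Rolls:** the picture taken with the lever down shows all three round rolls in the catch tray, an empty hopper and the lid fully up. They are still there in the last picture.
- **Closing:** contact force was 4 to 5 N early in the return and fell to nearly nothing at 0.235 m, the pad's rest height. I did not measure the lid's own speed.
- **End state:** the last picture shows the round feeder's lid shut, the other feeder shut, the gripper clear and the bystanders apparently unmoved. I judged this by eye only.

**Small disagreements:**
- **Feeder direction:** two estimates differed by about 4° (-11° and -7°). I used -10.7°, which came from the longer baseline.
- **First touch:** the light contact check on the pad stopped about 4 mm below the rest height I measured.

Neither affected the job.

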